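# Ready the flask clamp: fit the cork ring, then hold the sprung jaw open at the mark

## Robot

A 6-joint arm with a two-finger parallel gripper is mounted at the origin on the work surface. World frame = base frame: x ahead of the robot, y to its left, z up, the work surface at z = 0. Lengths are in m, angles in rad, forces in N, time in s.
With the tool pointing down it reaches from about 0.35 to 0.875 m from the base axis. Payload 15.5 kg.
Tool frame: the origin (TCP) lies at the very end of the fingers, on their centre line; the grasp point (between the pads) lies 19 mm behind it; z points along the fingers, x is the direction in which the jaws open and shut, and the axes are right-handed (so a half turn about z gives the same grasp; the last joint's range is limited). The gripper opens to 85 mm and grips with 20 to 120 N. Pads are 22 mm wide; open, the fingers measure 114 mm over their backs; the gripper's body (76 mm by 85 mm) begins 54 mm behind the grasp point. The pads swing forward as they close: fully open they stand 13 mm farther back than shut.
Start: joints at [-1.405, 0.494, 1.345, -0, 1.302, -0.096], TCP at [0.162, -0.604, 0.231] pointing down, gripper open.
Joint ranges: [-2.91, 2.91], [-0.82, 2.16], [0.22, 2.67], [-1.22, 4.37], [0.12, 2.79], [-3.08, 3.08]. Speed limits (rad/s): [1.89, 1.89, 2.57, 3.01, 3.01, 3.01].

## Interface

Orientations are given as a unit quaternion [x, y, z, w].
In Python, from rig import read_state, capture, camera_info, sign_off, trace, tip_of gives the robot as it stands.
- The arm moves only by the tool step_arm, never from a script. Its argument "plan" is text: rows parted by semicolons, each of 5 numbers parted by spaces: the shift along the tool's x, y, z in mm, then the turn about the tool's z in degrees, then the opening in per cent of the stroke, from 0 (shut) to 100 (fully open). In form: tx ty tz twist claw; .... A call has 1 to 20 rows; each row shifts and turns the commanded pose from where the row before left it, along the tool's axes as they then stand; what a row does not reach is not made up. A row lasts 1/12 s, in which the tool goes at most 41.7 mm and 7.16 degrees, less where a joint would pass 70% of its speed; a pose out of reach is approached as far as the arm can. A call with a gripper value outside its range is refused whole. The fingers move at their own pace and stop on an object; "squeeze" is the grip in N (left out, the last holds). Time passes only in rows, so rows that do not move let the fingers close. It gives the time, the measured TCP pose, the force and the opening at its end, in the units of the state.
- read_state(): the state, without advancing time (a new reading comes with each control period).
- capture(name): name is "scene" or "top" or "wrist"; returns the picture (400x640x3 uint8, blue, green, red); there is no depth.
- camera_info(name): a dict with "vertical_fov" (degrees; the focal length in pixels is half the picture's height over the tangent of half this angle, whatever the lens; pixels are square), "cx", "cy" (the principal point, pixels), "position" and "rotation" of the camera in the world; the wrist camera has in their place "mount" (4x4, takes a point from camera to tool coordinates, whose origin is the TCP and whose axes are the tool frame's). Camera axes: x right, y down, z forward; pixel columns grow to the right and rows downward; lengths in m; the calibration is good to about 2 mm. A picture is of the moment at which its call begins: read the wrist's pose just before it. camera_info takes no time and is no camera call.
- sign_off(): hands the job in, once; it reports no verdict.
Trained networks look in the newest picture that a camera, given by its name, has taken for a name from the list of things; names that differ only in an ending like _2 or _b are one class to them, and where a whole thing is asked for, a point or a joint stands for the part that bears it (a point fixed in the world has none). Each returns a list of dicts, best first, with "conf" (0 to 1); they miss things now and then, are a little off and sometimes report something else, mostly with a low value. They report only what shows in the picture. A call takes as long as a camera call. They do not tell look-alikes from the thing itself.
- trace(camera, target): "mask" (400x640 bool, what is visible of it) and "xy" ([column, row] in pixels, amid what is visible of it).
- tip_of(camera, target): "xy" ([column, row] in pixels: a listed point, or the origin of a listed thing).
The state is a dict: "clock": time; "q": joint angles; "joint_velocities": joint speeds; "effort": joint torques, N m; "tool_pos": TCP position; "ee_rot": TCP orientation; "ft_force": force on the tool from outside, world axes, zero at the start; "ft_torque": the same for the moment, N m; "opening": finger opening in m.
Only numpy, scipy, OpenCV 4.12 (cv2) and the standard library are available. Lean on these libraries where they do the work, as an engineer would, in place of code of your own. Each camera call takes 0.05 s, during which the arm holds its last target.

## Task

Get the flask clamp ready for its flask: pick the one cork ring whose hole fits the clamp's short round spigot snugly, seat it flat on the base over the spigot and let go of it. Then pull the spring-loaded jaw out by its handle bar until its pointer lines up with the black marker clip on the rail, and finish while still holding it there, because it springs back if released. Leave the other two rings, the bottles, the beaker and the bowl where they stand.

Things in the scene. Friction and masses are not known exactly. Their poses are not given: they have to be found in the camera images.
- clamp: Flask clamp, fixed: an aluminium plate, 15 mm thick, x -230 to +85 mm, y +-65 mm. Origin: on the spigot's axis at the plate's underside (table height); z up. The jaw is pulled out along the clamp's -x, roughly towards the robot. Two rails 14 mm wide, 12 mm high on the plate at y +-45 mm (x -225 to -35). Two rubber posts, 18 mm diameter, 45 mm high, stand on it at x +58, y +-35 mm.
- spigot (a point): Foot of the spigot on its axis, level with the plate's upper face (15 mm above the table), where the ring's underside must rest. The spigot is a steel pin 27 mm in diameter, standing 15 mm up from the plate, its top 4 mm tapered to 20 mm.
- slide (a joint): How far the jaw is pulled out, in m: 0 at rest against its stop, growing along the clamp's -x, up to 0.070. A spring always draws it back to 0: about 5 N at 0, plus 1.5 N for every 10 mm (about 11 N at 40 mm).
- handle (a point): Middle of the jaw's handle bar: round steel, 12 mm thick, 90 mm long along the clamp's y, its axis 75 mm above the table, on two legs 12 mm thick at y +-33 mm; at rest 135 mm from the spigot along -x; moves with the jaw. Below it the slide's plate is at height 24.5 mm. The jaw block on its spigot side (top 60 mm above the table) leaves 57 mm free; its pads stop about 40 mm from the spigot.
- pointer (a point): Tip of the jaw's pointer, a pale strip 6 mm wide sticking out from the jaw over the rail at the clamp's +y side, 30 mm above the table; moves with the jaw.
- mark (a point): The mark: middle of a black plastic clip, 8 mm wide along the rail, on the rail at the clamp's +y side, 30 mm above the table, with a block 20 mm high on its outer side. Fixed, but set anew each time, 28 to 52 mm from the pointer's rest place along the clamp's -x. Axes parallel to the clamp's. The pointer is on the mark when both have the same x in the clamp's frame.
- narrow_center (a point): Cork ring, loose, lying flat on the table: outside diameter 56 mm, height 24 mm, hole 16 mm: too narrow for the spigot. Point: its centre, 12 mm above its underside; z is the ring's axis. The three rings look the same but for the hole, and their places are swapped at random.
- middle_center (a point): Cork ring, loose, lying flat on the table: outside diameter 56 mm, height 24 mm, hole 30 mm: fits the spigot. Point: its centre, 12 mm above its underside; z is the ring's axis. The three rings look the same but for the hole, and their places are swapped at random.
- wide_center (a point): Cork ring, loose, lying flat on the table: outside diameter 56 mm, height 24 mm, hole 43 mm: far too loose for the spigot. Point: its centre, 12 mm above its underside; z is the ring's axis. The three rings look the same but for the hole, and their places are swapped at random.
- bottle_a: Bystander: capped dark blue bottle, 36 mm diameter, 90 mm high. Origin: centre of its underside.
- bottle_b: Bystander: a second capped dark blue bottle, 36 mm diameter, 90 mm high. Origin: centre of its underside.
- beaker: Bystander: clear glass beaker, 70 mm diameter, 95 mm high. Origin: centre of its underside.
- bowl: Bystander: white ceramic bowl, 120 mm diameter, 50 mm high. Origin: centre of its underside.
Not all that is in view belongs to the job. What is shaped like the part that bears middle_center but orange, red or turquoise is not meant.

How it is judged:
By the outcome, as a careful person would: the job done as asked, in the order asked, and still so for the second after the job is handed in, while the arm keeps its last pose, push and grip.
It also fails if it takes over 51 s, if anything falls off the work surface, if the arm or the gripper's body presses on something with over 40 N, if the wrist force passes 120 N, or if a joint passes its speed limit or range.

## Working session

There is one attempt and no reset: what is moved stays moved. The work goes in short steps, Python scripts to look and compute and a tool call to move; the robot and the scene stay as the last step left them, time stands still between calls to the robot, and variables do not carry over. Pictures are saved under pics/ and viewed, and the job is handed in when it is done.

Besides the shell and the picture viewer there is one more tool, called after "Request:" as name(argument=value, ...) on one line, values as JSON. step_arm: Moves the arm, as the interface text tells. Its arguments: {"type":"object","properties":{"plan":{"type":"string"},"squeeze":{"type":"number"}},"required":["plan"]}

```bash
mkdir -p pics; ls
python3 - <<'E'
from rig import *
import cv2
for c in ["scene","top","wrist"]:
    im=capture(c); cv2.imwrite(f"pics/{c}0.png",im); print(c,camera_info(c))
s=read_state(); print(s)
E
```

```text
pics
scene {'vertical_fov': 42.272123717876184, 'cx': 318.5924694429765, 'cy': 193.861940282401, 'position': array([ 1.42582825, -0.61179259,  1.15383284]), 'rotation': array([ 0.83041138,  0.41419447, -0.1603894 , -0.33635565])}
top {'vertical_fov': 50.88615959494234, 'cx': 317.4780925295137, 'cy': 199.14736155094678, 'position': array([0.39182132, 0.02044704, 1.36484699]), 'rotation': array([-0.69900294,  0.71064562, -0.04996142,  0.06230214])}
wrist {'vertical_fov': 62.148073596553296, 'cx': 313.946121953085, 'cy': 199.5827179106844, 'mount': array([[ 9.99999469e-01, -2.18536008e-05,  1.02982474e-03,
        -1.49401790e-05],
       [-3.11099419e-04,  9.46678821e-01,  3.22178698e-01,
        -8.32665164e-02],
       [-9.81954038e-04, -3.22178848e-01,  9.46678312e-01,
        -1.41483967e-01],
       [ 0.00000000e+00,  0.00000000e+00,  0.00000000e+00,
         1.00000000e+00]])}
{'clock': 0.15, 'q': array([-1.40449165e+00,  4.94030971e-01,  1.34594059e+00,  1.66380905e-06,
        1.30252275e+00, -9.55086876e-02]), 'joint_velocities': array([-0.00050384, -0.00118534, -0.0028265 , -0.00042277, -0.00151595,
        0.00204046]), 'effort': array([ 8.18335739e-04, -8.82542324e+01, -3.84068120e+01, -2.11893121e-04,
        7.19046191e-03, -6.02570435e-05]), 'tool_pos': array([ 0.16172565, -0.60344527,  0.23085947]), 'ee_rot': array([ 7.93357380e-01, -6.08755997e-01, -3.29320000e-04, -3.07889609e-04]), 'ft_force': array([-0.44608666,  0.12899203,  0.58033364]), 'ft_torque': array([0.02931831, 0.01299741, 0.03337829]), 'opening': 0.0854208041175084}
```

View pics/scene0.png

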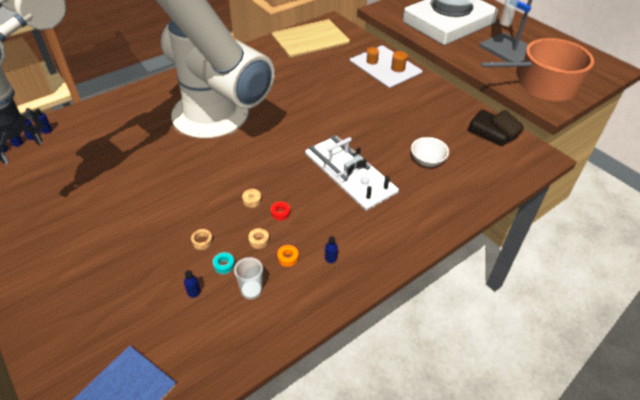

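View pics/top0.png

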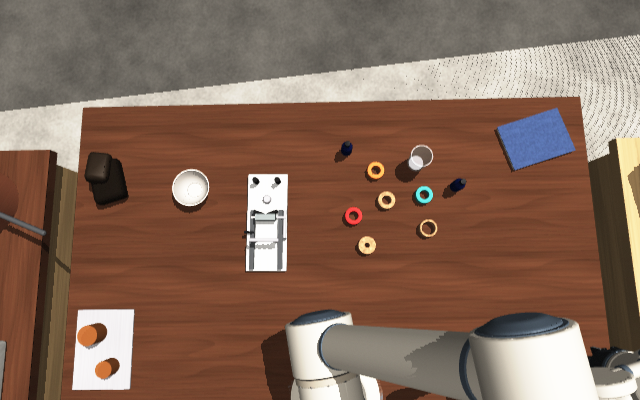

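View pics/wrist0.png

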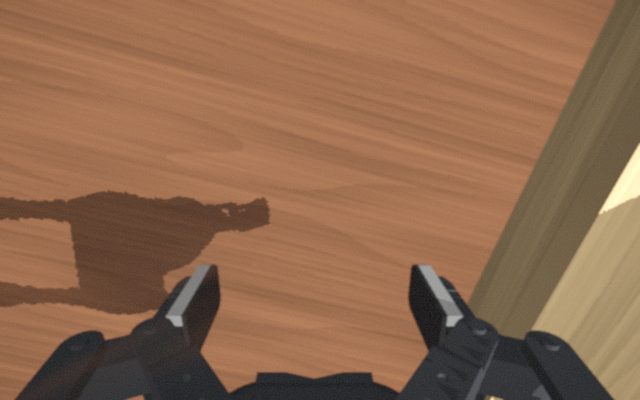

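The scene and top pictures show three cork rings: (367,245) has a narrow hole, (387,200) a medium one and (428,228) a wide one. The clamp is around (267,222). Next I measure them.

```bash
cat > h.py <<'E'
import numpy as np, cv2
from rig import *
from scipy.spatial.transform import Rotation as R
def cam(name,st=None):
    i=camera_info(name); f=200/np.tan(np.radians(i['vertical_fov']/2))
    if 'mount' in i:
        st=st or read_state(); T=np.eye(4); T[:3,:3]=R.from_quat(st['ee_rot']).as_matrix(); T[:3,3]=st['tool_pos']; T=T@i['mount']
        return f,i['cx'],i['cy'],T[:3,3],T[:3,:3]
    q=np.array(i['rotation']); return f,i['cx'],i['cy'],np.array(i['position']),R.from_quat(q).as_matrix()
def toz(c,xy,z):
    f,cx,cy,p,M=c; d=M@np.array([(xy[0]-cx)/f,(xy[1]-cy)/f,1]); return p+d*(z-p[2])/d[2]
def proj(c,P):
    f,cx,cy,p,M=c; v=M.T@(np.asarray(P)-p); return np.array([cx+f*v[0]/v[2],cy+f*v[1]/v[2]])
E
python3 - <<'E'
from h import *
capture("top");capture("scene")
Z=dict(middle_center=.012,wide_center=.012,narrow_center=.012,spigot=.015,handle=.075,pointer=.03,mark=.03,clamp=0,bottle_a=0,beaker=0,bowl=0)
for c in ["top","scene"]:
    C=cam(c)
    for t,z in Z.items():
        for r in tip_of(c,t)[:4]: print(c,t,round(r['conf'],2),np.round(r['xy'],1),np.round(toz(C,r['xy'],z),3))
print(read_state()['clock'])
E
python3 -c "
import cv2
a=cv2.imread('pics/top0.png')[140:280,230:450];cv2.imwrite('pics/topz.png',cv2.resize(a,(792,504),interpolation=2))"
```

```text
top middle_center 0.77 [422.7 195.9] [ 0.613 -0.299  0.012]
top middle_center 0.66 [264.2 237.5] [0.487 0.216 0.012]
top middle_center 0.63 [354.7 216.8] [ 0.549 -0.077  0.012]
top middle_center 0.62 [375.6 170.6] [ 0.7   -0.15   0.012]
top wide_center 0.72 [426.3 227.5] [ 0.51  -0.305  0.012]
top wide_center 0.56 [366.1 241.7] [ 0.468 -0.111  0.012]
top narrow_center 0.81 [364.3 243.3] [ 0.463 -0.105  0.012]
top spigot 0.93 [266.4 199.6] [0.61  0.209 0.015]
top handle 0.83 [263.2 240.4] [0.474 0.21  0.075]
top handle 0.53 [414.4 160. ] [ 0.718 -0.265  0.075]
top pointer 0.91 [249.1 217.4] [0.551 0.262 0.03 ]
top mark 0.58 [251.3 233.7] [0.498 0.255 0.03 ]
top clamp 0.73 [268.8 202.9] [0.601 0.203 0.   ]
top bottle_a 0.75 [198.3 192.7] [0.64  0.437 0.   ]
top bottle_a 0.56 [347.2 147.6] [ 0.784 -0.06   0.   ]
top bottle_a 0.42 [452.6 187.1] [ 0.643 -0.402  0.   ]
top beaker 0.61 [411.8 159.4] [ 0.739 -0.273  0.   ]
top bowl 0.91 [198.8 191.3] [0.644 0.436 0.   ]
scene middle_center 0.88 [288.5 254.5] [ 0.698 -0.145  0.012]
scene middle_center 0.84 [259.3 237.7] [ 0.601 -0.177  0.012]
[... 337 characters left out ...]
5 0.015]
scene handle 0.95 [337.  143.9] [0.471 0.205 0.075]
scene pointer 0.58 [364.3 162.4] [0.554 0.252 0.03 ]
scene mark 0.68 [336.8 145.4] [0.437 0.233 0.03 ]
scene mark 0.49 [355.2 154.4] [0.507 0.254 0.03 ]
scene clamp 0.72 [198.9 237.4] [ 0.489 -0.309  0.   ]
scene clamp 0.59 [364.6 183.7] [0.606 0.212 0.   ]
scene clamp 0.38 [365.3 179.4] [0.593 0.226 0.   ]
scene bottle_a 0.76 [192.2 290.6] [ 0.637 -0.408  0.   ]
scene bottle_a 0.66 [427.4 158.4] [0.641 0.457 0.   ]
scene bottle_a 0.62 [331.7 259.5] [ 0.776 -0.054  0.   ]
scene beaker 0.57 [249.6 289. ] [ 0.722 -0.286  0.   ]
scene bowl 0.96 [424.7 159.6] [0.64  0.445 0.   ]
scene bowl 0.62 [248.1 289.7] [ 0.722 -0.29   0.   ]
1.35
```

View pics/topz.png

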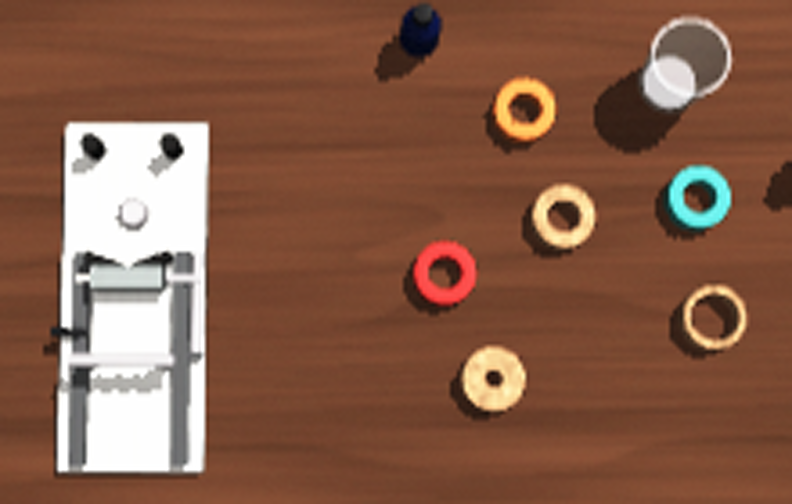

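The medium-hole cork ring is at about (387,200). Bright rings in red, orange and turquoise are decoys. Next come the clamp yaw and refined positions.

```bash
cat >> h.py <<'E'
def go(target,st=None,yawx=None):
    """shift in tool axes mm to world target; twist deg so tool x -> yawx (rad world)"""
    st=st or read_state(); M=R.from_quat(st['ee_rot']).as_matrix()
    d=M.T@(np.asarray(target)-st['tool_pos'])*1000
    x=M[:,0]; cur=np.arctan2(x[1],x[0]); tw=None
    if yawx is not None:
        tw=-np.degrees((yawx-cur+np.pi)%(2*np.pi)-np.pi)
    return np.round(d,1),tw,np.degrees(cur)
E
python3 - <<'E'
from h import *
C=cam("top")
for p in [(66,123),(209,123),(204,471),(57,471)]:
    print(np.round(toz(C,(230+p[0]/3.6,140+p[1]/3.6),.015),4))
im=cv2.imread('pics/top0.png')
hsv=cv2.cvtColor(im,cv2.COLOR_BGR2HSV)
for c in [(387,200),(367,245),(428,228)]:
    m=np.zeros((400,640),np.uint8); cv2.circle(m,c,13,255,-1)
    m&=cv2.inRange(im,(60,110,140),(255,255,255))
    cs,_=cv2.findContours(m,0,1); k=max(cs,key=cv2.contourArea); o,r=cv2.minEnclosingCircle(k)
    print(o,r,toz(C,o,.024))
C2=cam("scene")
print(np.round(proj(C2,(.605,-.177,.012)),1))
print(go((.604,-.176,.2),yawx=-np.pi/2))
E
```

```text
[0.6958 0.269  0.015 ]
[0.6933 0.1379 0.015 ]
[0.38   0.1436 0.015 ]
[0.3819 0.2735 0.015 ]
(386.5, 199.5) 8.860122680664062 [ 0.60179298 -0.17996214  0.024     ]
(367.0, 244.5) 9.013978004455566 [ 0.45858474 -0.11244983  0.024     ]
(428.2272644042969, 227.5) 8.940909385681152 [ 0.50928364 -0.30857974  0.024     ]
[260.  238.7]
(array([-298.7, -537.9,   31.3]), np.float64(15.000276087080488), np.float64(-74.99972391291952))
```

Request:
step_arm(plan="-10 -18 2 0 100; -16 -29 4 0 100; -16 -29 4 0 100; -16 -29 4 0 100; -16 -29 4 0 100; -16 -29 4 0 100; -16 -29 4 0 100; -16 -29 4 0 100; -16 -29 4 0 100; -16 -29 4 0 100; -16 -29 4 0 100; -16 -29 4 0 100; -16 -29 4 0 100; -16 -29 4 0 100; -16 -29 4 0 100; -16 -29 4 0 100; -16 -29 4 0 100; -16 -29 4 0 100; -10 -18 4 0 100; -5 -9 2 0 100")

```text
clock: 3.02
tool_pos: [0.6062, -0.1754, 0.1548]
ee_rot: [0.794, -0.608, -0.0, -0.0]
ft_force: [-0.6, -0.8, -0.5]
opening: 0.0854
```

Request:
step_arm(plan="0 0 0 5.3 100; 0 0 0 5.3 100; 0 0 0 5.3 100; 0 0 0 0 100;0 0 0 0 100;0 0 0 0 100")

```text
clock: 3.52
tool_pos: [0.6044, -0.1779, 0.1554]
ee_rot: [-0.703, 0.712, -0.0, -0.0]
ft_force: [-0.9, -0.1, 0.4]
opening: 0.0855
```

Run:
```python
from h import *
s=read_state(); im=capture("wrist"); cv2.imwrite("pics/w1.png",im)
C=cam("wrist",s)
print(s['tool_pos'],s['q'],s['clock'],np.abs(s['joint_velocities']).max(),s['opening'],proj(C,(.602,-.179,.024)))
for r in tip_of("wrist","middle_center"): print(r['conf'],r['xy'],toz(C,r['xy'],.012))
print(go((.602,-.18,.15),s,np.radians(-90.9)))
```

```text
[ 0.60438953 -0.17791999  0.15539234] [-3.81004448e-01  5.77243508e-01  1.41888657e+00 -5.73869948e-05
  1.14538948e+00  1.20268108e+00] 3.5167 0.008084631165862048 0.0855402784063906 [314.99377691 191.72441053]
0.91 [202.7, 235.9] [ 0.55603605 -0.07281543  0.012     ]
0.68 [314.8, 184.2] [ 0.60527319 -0.1789145   0.012     ]
0.68 [272.6, 65.3] [ 0.70422286 -0.14644373  0.012     ]
0.59 [454.8, 165.9] [ 0.62037487 -0.30185529  0.012     ]
(array([2.1, 2.4, 5.4]), np.float64(0.16286012584192947), np.float64(-90.73713987415806))
```

View pics/w1.png

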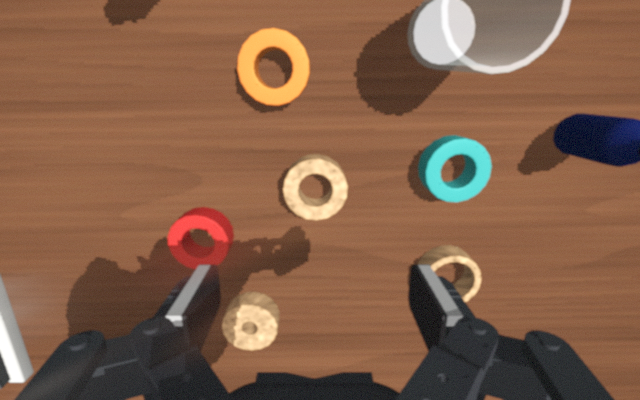

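Request:
step_arm(plan="1 1 20 0 100; 0 0 30 0 100; 0 0 30 0 100; 0 0 25 0 100; 0 0 20 0 100; 0 0 12 0 100; 0 0 8 0 100; 0 0 4 0 100; 0 0 0 0 100; 0 0 0 0 100")

```text
clock: 4.45
tool_pos: [0.6041, -0.1788, 0.0072]
ee_rot: [-0.702, 0.713, -0.001, 0.0]
ft_force: [0.8, 0.5, -0.1]
opening: 0.0851
```

Request:
step_arm(plan="0 0 0 0 40; 0 0 0 0 40; 0 0 0 0 40; 0 0 0 0 40; 0 0 0 0 40; 0 0 0 0 40; 0 0 0 0 40; 0 0 0 0 40", squeeze=30)

```text
clock: 5.12
tool_pos: [0.604, -0.1787, 0.0073]
ee_rot: [-0.702, 0.713, -0.001, 0.0]
ft_force: [-2.4, 0.7, 9.0]
opening: 0.0541
```

Run:
```python
from h import *
s=read_state(); im=capture("wrist"); cv2.imwrite("pics/w2.png",im)
print(s)
```

```text
{'clock': 5.1167, 'q': array([-3.82472326e-01,  7.70404216e-01,  1.52115000e+00,  8.06928775e-05,
        8.48686355e-01,  1.20400586e+00]), 'joint_velocities': array([ 0.00021923, -0.00329896,  0.00196044, -0.00145739, -0.00014442,
        0.00256725]), 'effort': array([ 4.26079240e-02, -9.17033315e+01, -2.30881226e+01, -1.06525195e-01,
       -6.32690806e-01, -2.47319753e-02]), 'tool_pos': array([ 0.60401522, -0.17872094,  0.00731606]), 'ee_rot': array([-7.01521578e-01,  7.12647892e-01, -6.07706749e-04,  2.97725700e-04]), 'ft_force': array([-2.38721455,  0.66739413,  9.00390735]), 'ft_torque': array([ 0.31451362,  0.29255822, -0.0382021 ]), 'opening': 0.054144677671249385}
```

View pics/w2.png

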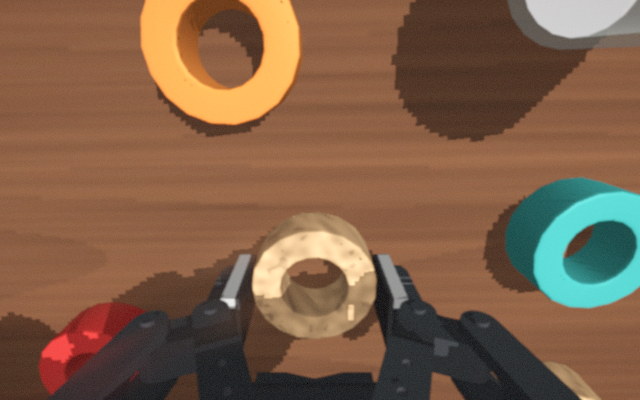

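Run:
```python
from h import *
s=read_state(); C=cam("wrist",s)
im=cv2.imread("pics/w2.png")
for x,y in [(.604,-.179),(.600,-.179),(.608,-.179)]:
    print(x,proj(C,(x,y,.024)),proj(C,(x+.028,y,.024)),proj(C,(x-.028,y,.024)),proj(C,(x-.015,y,.024)),proj(C,(x+.015,y,.024)))
cv2.imwrite("pics/w2z.png",cv2.resize(im[200:360,220:420],(750,600),interpolation=2))
```

```text
0.604 [314.50062567 288.05301924] [313.48318262 229.17247638] [315.39938551 340.06523456] [314.99550505 316.69223061] [313.97177869 257.44806538]
0.6 [314.63577642 295.87434093] [313.63668062 238.05557341] [315.5192922  347.00436626] [315.12215019 324.02132323] [314.1163216  265.81292229]
0.608 [314.36306192 280.09205438] [313.32676137 220.12020759] [315.27746389 333.00949709] [314.86667202 309.23652183] [313.82456569 248.92868813]
```

View pics/w2z.png

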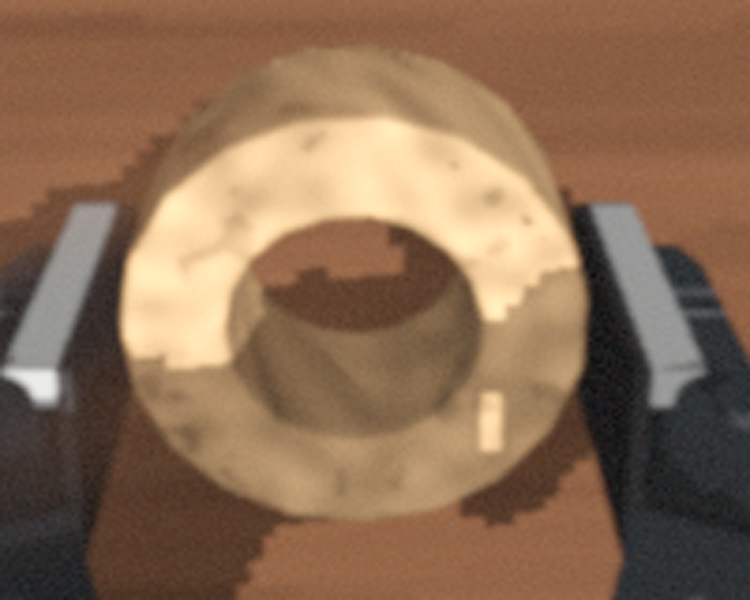

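Request:
step_arm(plan="0 0 -5 0 40; 0 0 -15 0 40; 0 0 -25 0 40; 0 0 -30 0 40; 0 0 -30 0 40; 0 0 -15 0 40; 0 0 0 0 40")

```text
clock: 5.75
tool_pos: [0.6054, -0.1793, 0.1306]
ee_rot: [-0.702, 0.713, -0.003, 0.001]
ft_force: [0.5, -0.2, 0.8]
opening: 0.0541
```

Request:
step_arm(plan="-15 0 0 0 40; -30 0 0 0 40; -30 0 0 0 40; -30 0 0 0 40; -30 0 0 0 40; -30 0 0 0 40; -30 0 0 0 40; -30 0 0 0 40; -30 0 0 0 40; -30 0 0 0 40; -30 0 0 0 40; -30 0 0 0 40; -24 0 0 0 40; -15 0 0 0 40; 0 0 0 0 40; 0 0 0 0 40; 0 0 0 0 40")

```text
clock: 7.17
tool_pos: [0.6092, 0.2046, 0.1258]
ee_rot: [-0.701, 0.713, 0.0, -0.0]
ft_force: [0.5, -0.1, 0.0]
opening: 0.0539
```

Run:
```python
from h import *
s=read_state(); im=capture("wrist"); cv2.imwrite("pics/w3.png",im)
C=cam("wrist",s)
print(s['tool_pos'],s['q'],s['clock'],s['opening'],R.from_quat(s['ee_rot']).as_matrix()[:,[0,2]])
for t,z in dict(spigot=.015,handle=.075,pointer=.03,mark=.03,clamp=0).items():
  for r in tip_of("wrist",t): print(t,r['conf'],r['xy'],toz(C,r['xy'],z))
```

```text
[0.60921308 0.20464508 0.12581714] [ 2.31340500e-01  6.27418539e-01  1.41135608e+00 -2.95888852e-04
  1.10382571e+00  1.81820065e+00] 7.1667 0.053916786167983656 [[-1.59295835e-02 -9.20237515e-04]
 [-9.99872990e-01 -4.88210187e-04]
 [ 5.02807452e-04 -9.99999457e-01]]
spigot 0.64 [309.3, 193.5] [0.61175985 0.20808352 0.015     ]
mark 0.61 [256.7, 318.0] [0.50495469 0.25527941 0.03      ]
clamp 0.64 [308.2, 189.0] [0.61094363 0.20920087 0.        ]
```

View pics/w3.png

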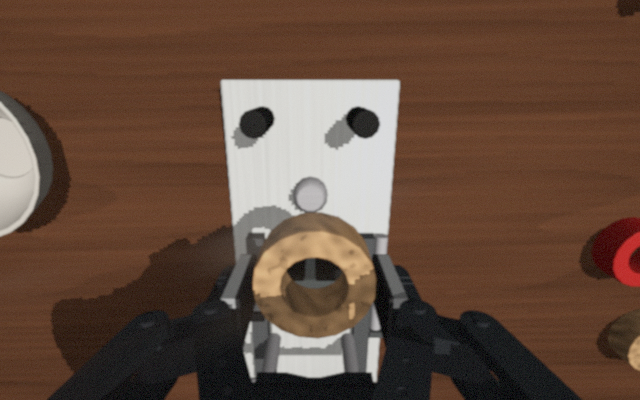

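The ring is held at (315,288), with the spigot visible at about (310,194) just ahead of it. I zoom in to refine the spigot position.

Run:
```python
from h import *
s=read_state(); C=cam("wrist",s)
im=cv2.imread("pics/w3.png")
cv2.imwrite("pics/w3z.png",cv2.resize(im[70:230,210:410],(750,600),interpolation=2))
for p in [(222,80),(399,80),(232,200),(390,200)]: print(p,toz(C,p,.015))
for x,y in [(.609,.204),(.612,.206)]: print(x,y,proj(C,(x,y,.03)),proj(C,(x,y,.015)),proj(C,(x+.01,y,.03)),proj(C,(x-.01,y,.03)))
```

```text
(222, 80) [0.69856167 0.26898281 0.015     ]
(399, 80) [0.69649212 0.14214194 0.015     ]
(232, 200) [0.60771884 0.27052336 0.015     ]
(390, 200) [0.60559434 0.14337279 0.015     ]
0.609 0.204 [314.69895236 203.39923999] [314.63841755 197.17900472] [314.49092518 190.82798086] [314.90173526 215.65358241]
0.612 0.206 [311.99502652 199.70348106] [312.07896015 193.65857055] [311.75109746 187.0357216 ] [312.23278309 212.05068953]
```

View pics/w3z.png

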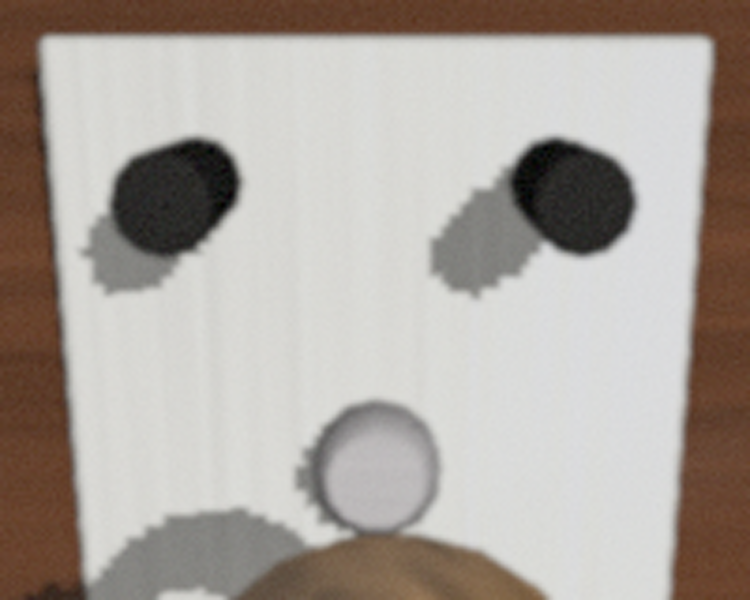

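Request:
step_arm(plan="-1 -2 15 0 40; -1.5 -2.5 25 0 40; 0 0 22 0 40; 0 0 14 0 40; 0 0 5 0 40; 0 0 0 0 40; 0 0 0 0 40")

```text
clock: 8.05
tool_pos: [0.6145, 0.2077, 0.0459]
ee_rot: [-0.701, 0.713, -0.0, 0.0]
ft_force: [0.2, -0.3, 0.4]
opening: 0.0537
```

Run:
```python
from h import *
s=read_state(); im=capture("wrist"); cv2.imwrite("pics/w4.png",im)
C=cam("wrist",s)
print(s['tool_pos'],s['clock'],s['opening'],s['ft_force'])
cv2.imwrite("pics/w4z.png",cv2.resize(im[200:360,220:420],(750,600),interpolation=2))
for x,y in [(.6137,.2071)]: print(x,y,proj(C,(x,y,.03)),proj(C,(x+.01,y,.03)),proj(C,(x-.01,y,.03)),proj(C,(x,y+.01,.03)),proj(C,(x,y-.01,.03)))
```

```text
[0.61446666 0.20774375 0.04585345] 8.05 0.05367595623891011 [ 0.21607437 -0.2604672   0.41729631]
0.6137 0.2071 [315.04930759 254.05852532] [314.7703925  236.88664862] [315.31821719 270.61439706] [296.19931625 254.32984253] [333.90811278 253.78708126]
```

View pics/w4.png

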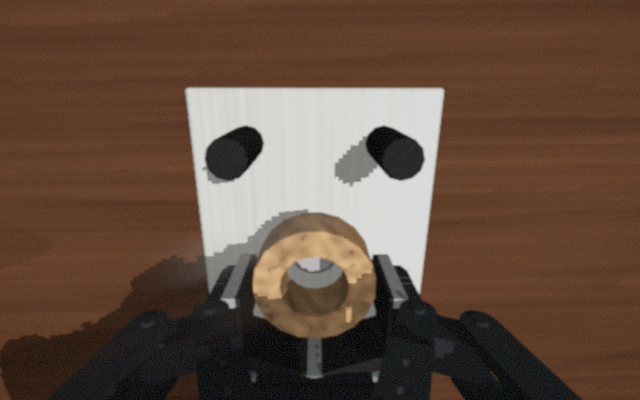

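View pics/w4z.png

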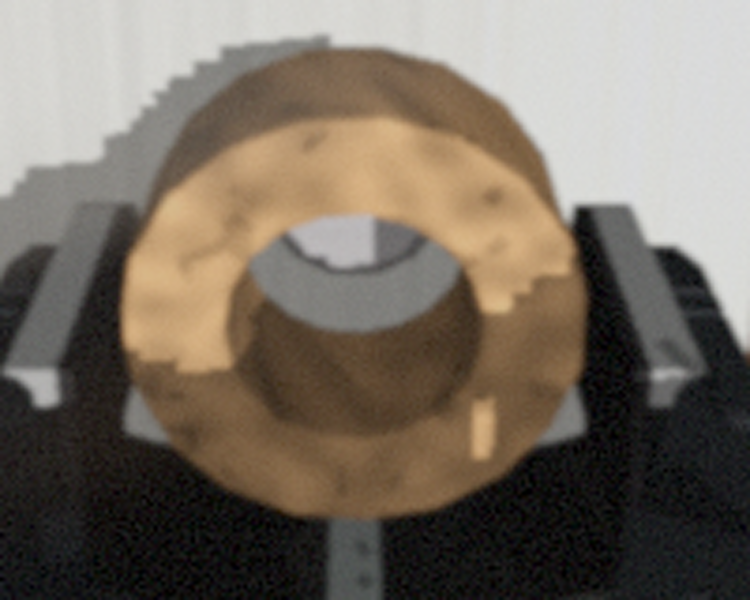

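Run:
```python
from h import *
s=read_state(); C=cam("wrist",s)
for x in (.6137,.6145,.6153):
  y=.2075
  print(x,[np.round(proj(C,(x-r,y,z)),1) for r,z in ((.01,.03),(.0135,.026),(.0135,.015))], np.round(proj(C,(x+.085,y,.015)),1))
print([toz(C,p,.015) for p in ((186.5,88),(443.5,88))])
print('ring', [np.round(proj(C,(s['tool_pos'][0]+d,s['tool_pos'][1],s['tool_pos'][2]+h)),1) for d,h in ((-.028,.0167),(.028,.0167),(-.015,.0167),(.015,.0167),(-.015,-.0073))])
```

```text
0.6137 [array([314.8, 270.7]), array([314.9, 272.5]), array([314.8, 262.6])] [311.8  85.4]
0.6145 [array([314.8, 269.4]), array([314.8, 271.2]), array([314.8, 261.4])] [311.8  83.7]
0.6153 [array([314.7, 268.1]), array([314.8, 269.9]), array([314.7, 260.1])] [311.8  81.9]
[array([0.6984435 , 0.26940326, 0.015     ]), array([0.69646841, 0.14248595, 0.015     ])]
ring [array([314.8, 340.1]), array([312.8, 229.1]), array([314.4, 316.7]), array([313.3, 257.4]), array([314.3, 286.4])]
```

Request:
step_arm(plan="0.3 0.3 3 0 40; 0 0 3 0 40; 0 0 3 0 40; 0 0 3 0 40; 0 0 2 0 40; 0 0 0 0 40")

```text
clock: 8.6
tool_pos: [0.6135, 0.2075, 0.0307]
ee_rot: [-0.702, 0.713, 0.0, -0.0]
ft_force: [-0.6, 0.4, -0.9]
opening: 0.0543
```

Request:
step_arm(plan="0 0 2 0 40; 0 0 2 0 40; 0 0 2 0 40; 0 0 1 0 40; 0 0 0 0 40")

```text
clock: 9.02
tool_pos: [0.6136, 0.2075, 0.024]
ee_rot: [-0.702, 0.713, 0.0, -0.0]
ft_force: [-0.1, -0.1, -0.3]
opening: 0.0538
```

Request:
step_arm(plan="0 0 1 0 40; 0 0 0.7 0 40; 0 0 0 0 40; 0 0 0 0 40")

```text
clock: 9.35
tool_pos: [0.6138, 0.2075, 0.0226]
ee_rot: [-0.702, 0.713, -0.0, 0.0]
ft_force: [-0.1, 0.1, -0.4]
opening: 0.0542
```

Run:
```python
from h import *
im=capture("wrist"); cv2.imwrite("pics/w5.png",im)
print(read_state()['tool_pos'],read_state()['ft_force'])
```

```text
[0.61384532 0.20752492 0.02260178] [-0.12168655 -0.5150988  -0.55066698]
```

View pics/w5.png

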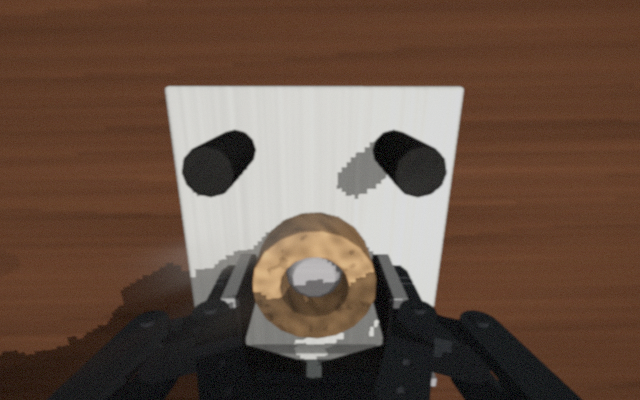

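Request:
step_arm(plan="0 0 0.5 0 40; 0 0 0 0 68; 0 0 0 0 72; 0 0 0 0 80; 0 0 0 0 90; 0 0 0 0 90; 0 0 0 0 90; 0 0 0 0 90; 0 0 -3 0 90; 0 0 -10 0 90; 0 0 -20 0 90; 0 0 -30 0 90; 0 0 -30 0 90; 0 0 -20 0 90; 0 0 0 0 90; 0 0 0 0 90")

```text
clock: 10.73
tool_pos: [0.6145, 0.2077, 0.1371]
ee_rot: [-0.702, 0.713, -0.001, 0.001]
ft_force: [-1.5, 0.1, 0.4]
opening: 0.0768
```

Run:
```python
from h import *
s=read_state(); C=cam("wrist",s); im=capture("wrist"); cv2.imwrite("pics/w6.png",im)
print(s['tool_pos'],s['ft_force'],s['opening'],s['q'])
for t,z in dict(spigot=.015,handle=.075,pointer=.03,mark=.03,middle_center=.027).items():
  for r in tip_of("wrist",t)[:2]: print(t,r['conf'],r['xy'],toz(C,r['xy'],z))
```

```text
[0.61451968 0.20771385 0.13705539] [-1.47710099  0.08266521  0.42323462] 0.07680965492518418 [ 2.33947620e-01  6.20227517e-01  1.38885151e+00 -6.91726905e-06
  1.12945049e+00  1.82038099e+00]
spigot 0.78 [312.8, 194.3] [0.61319132 0.20859428 0.015     ]
handle 0.87 [316.3, 382.2] [0.47548404 0.20789575 0.075     ]
handle 0.68 [258.5, 266.5] [0.58025172 0.24670421 0.075     ]
pointer 0.96 [258.5, 268.3] [0.55266696 0.25571534 0.03      ]
mark 0.57 [265.7, 314.2] [0.50601692 0.25246993 0.03      ]
mark 0.23 [315.2, 380.5] [0.42864452 0.20925595 0.03      ]
middle_center 0.9 [312.3, 197.0] [0.61476304 0.20893237 0.027     ]
middle_center 0.81 [623.2, 247.8] [ 0.56571796 -0.05203986  0.027     ]
```

View pics/w6.png

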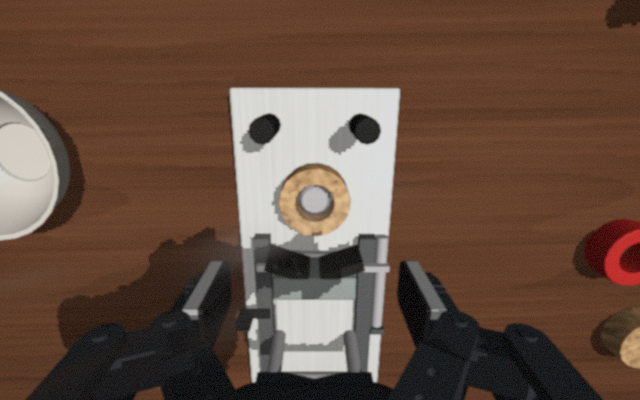

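The ring sits around the spigot at (315,200). The pointer strip is near (258,268) and the black clip near (252,316). Next I go over the handle and turn 90°.

Request:
step_arm(plan="0 15 0 0 60; 0 30 0 0 60; 0 30 0 0 60; 0 30 0 0 60; 0 20 0 0 60; 0 10 0 -5 60; 0 0 0 -7 60; 0 0 0 -7 60; 0 0 0 -7 60; 0 0 0 -7 60; 0 0 0 -7 60; 0 0 0 -7 60; 0 0 0 -7 60; 0 0 0 -7 60; 0 0 0 -7 60; 0 0 0 -7 60; 0 0 0 -7 60; 0 0 0 -7 60; 0 0 0 -1 60; 0 0 0 0 60")

```text
clock: 12.7
tool_pos: [0.4787, 0.2096, 0.1348]
ee_rot: [1.0, -0.009, -0.0, 0.0]
ft_force: [-0.2, -0.2, 0.1]
opening: 0.0511
```

Run:
```python
from h import *
s=read_state(); C=cam("wrist",s); im=capture("wrist"); cv2.imwrite("pics/w7.png",im)
print(s['tool_pos'],s['ft_force'],s['opening'],s['q'],s['clock'])
print(go((.479,.2094,.1),s,np.radians(-.95)))
for t,z in dict(spigot=.015,handle=.075,pointer=.03,mark=.03).items():
  for r in tip_of("wrist",t)[:2]: print(t,r['conf'],r['xy'],toz(C,r['xy'],z))
```

```text
[0.47866737 0.2095973  0.13476903] [-0.24661875 -0.20938687  0.11969655] 0.05105718802004927 [2.98405476e-01 4.74334338e-01 1.70887248e+00 2.88409541e-05
 9.59039364e-01 3.16268071e-01] 12.7
(array([ 0.4,  0.2, 34.8]), np.float64(-0.07440398031132839), np.float64(-1.0244039803113183))
spigot 0.85 [474.8, 193.6] [0.61181287 0.20640974 0.015     ]
handle 0.73 [314.2, 221.1] [0.47914764 0.2090562  0.075     ]
pointer 0.72 [411.6, 136.6] [0.55166773 0.25633647 0.03      ]
mark 0.75 [347.7, 140.1] [0.50468199 0.25459046 0.03      ]
mark 0.38 [413.5, 137.2] [0.55310049 0.25587287 0.03      ]
```

View pics/w7.png

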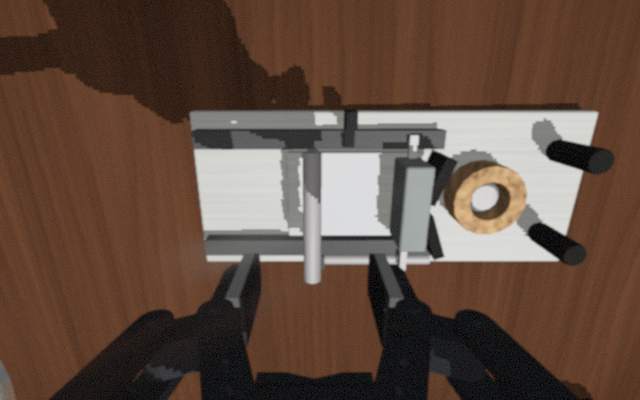

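Request:
step_arm(plan="0 0 15 0 60; 0 0 25 0 60; 0 0 20 0 60; 0 0 12 0 60; 0 0 5 0 60; 0 0 0 0 60; 0 0 0 0 0; 0 0 0 0 0; 0 0 0 0 0; 0 0 0 0 0; 0 0 0 0 0; 0 0 0 0 0; 0 0 0 0 0; 0 0 0 0 0; 0 0 0 0 0", squeeze=80)

```text
clock: 14.2
tool_pos: [0.4773, 0.2097, 0.059]
ee_rot: [1.0, -0.008, -0.001, -0.0]
ft_force: [-11.4, 3.1, 16.0]
opening: 0.0094
```

Run:
```python
from h import *
s=read_state(); C=cam("wrist",s); im=capture("wrist"); cv2.imwrite("pics/w8.png",im)
print(s['tool_pos'],s['ft_force'],s['opening'],s['q'],s['clock'])
for t,z in dict(pointer=.03,mark=.03,handle=.075).items():
  for r in tip_of("wrist",t)[:2]: print(t,r['conf'],r['xy'],toz(C,r['xy'],z))
```

```text
[0.47729402 0.2097256  0.05898381] [-11.38231775   3.13076151  15.9607469 ] 0.009426809045388443 [2.98995374e-01 5.93400152e-01 1.77303250e+00 9.73243582e-04
 7.77019894e-01 3.14333636e-01] 14.2
pointer 0.94 [461.1, 158.8] [0.55491213 0.25585881 0.03      ]
mark 0.65 [366.0, 158.2] [0.50543827 0.25693087 0.03      ]
handle 0.58 [315.0, 289.5] [0.47814163 0.20811716 0.075     ]
```

View pics/w8.png

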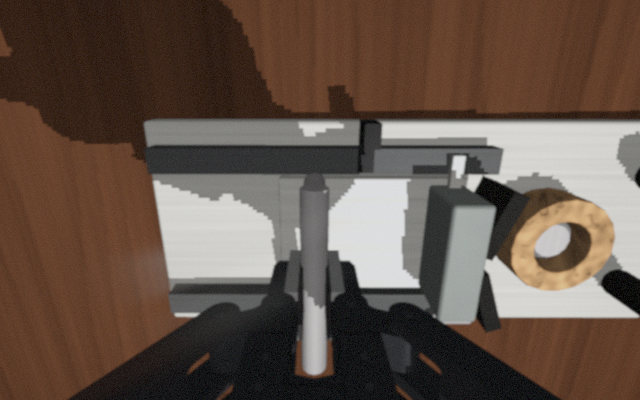

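Request:
step_arm(plan="-2 0 0 0 0; -4 0 0 0 0; -6 0 0 0 0; -6 0 0 0 0; -6 0 0 0 0; -6 0 0 0 0; -5 0 0 0 0; -3 0 0 0 0; 0 0 0 0 0; 0 0 0 0 0; 0 0 0 0 0")

```text
clock: 15.32
tool_pos: [0.4432, 0.2104, 0.0591]
ee_rot: [1.0, -0.008, 0.002, -0.0]
ft_force: [9.3, -5.7, -1.1]
opening: 0.0092
```

Run:
```python
from h import *
s=read_state(); C=cam("wrist",s); im=capture("wrist"); cv2.imwrite("pics/w9.png",im)
cv2.imwrite("pics/w9z.png",cv2.resize(im[100:200,340:490],(750,500),interpolation=2))
print(s['tool_pos'],s['ft_force'],s['opening'],s['clock'])
for t,z in dict(pointer=.03,mark=.03,handle=.075).items():
  for r in tip_of("wrist",t)[:2]: print(t,r['conf'],r['xy'],toz(C,r['xy'],z))
```

```text
[0.44319685 0.21043673 0.05909953] [ 9.25317916 -5.65895978 -1.13327283] 0.009192929324725116 15.3167
pointer 0.61 [454.9, 157.1] [0.5179355  0.25742126 0.03      ]
mark 0.84 [429.7, 159.6] [0.50490311 0.25631209 0.03      ]
handle 0.7 [315.9, 286.4] [0.44434809 0.210313   0.075     ]
```

View pics/w9.png

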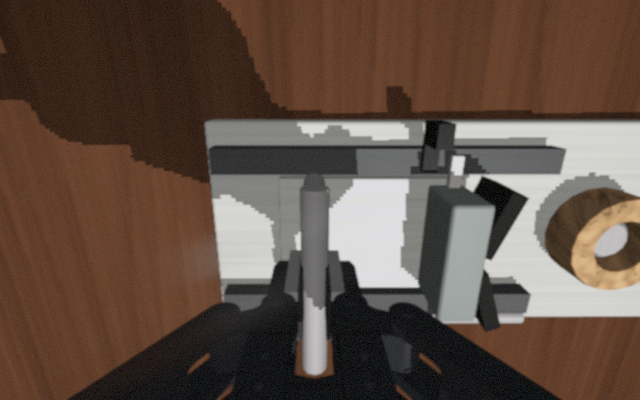

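View pics/w9z.png

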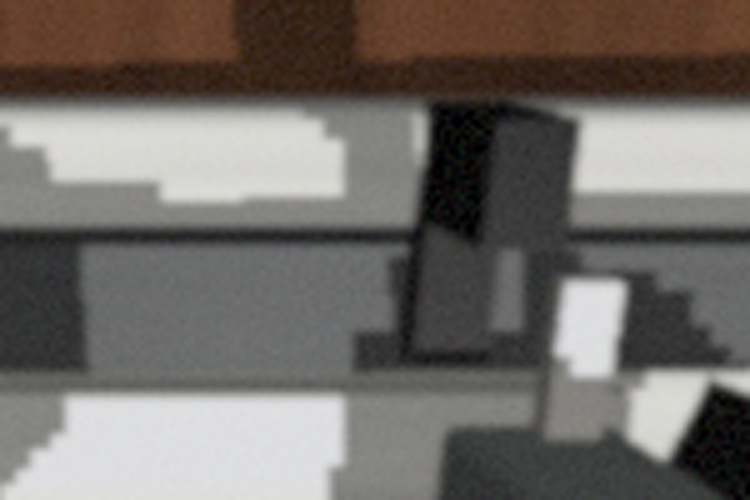

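Request:
step_arm(plan="-2 0 0 0 0; -3 0 0 0 0; -3 0 0 0 0; -2 0 0 0 0; -1 0 0 0 0; 0 0 0 0 0; 0 0 0 0 0; 0 0 0 0 0")

```text
clock: 16.18
tool_pos: [0.4325, 0.2106, 0.0591]
ee_rot: [1.0, -0.008, 0.003, -0.001]
ft_force: [12.5, -6.6, -1.2]
opening: 0.0091
```

Run:
```python
from h import *
s=read_state(); C=cam("wrist",s); im=capture("wrist"); cv2.imwrite("pics/w10.png",im)
cv2.imwrite("pics/w10z.png",cv2.resize(im[100:200,380:530],(750,500),interpolation=2))
t=capture("top"); cv2.imwrite("pics/t10z.png",cv2.resize(t[180:270,220:310],(600,600),interpolation=2))
print(s['tool_pos'],s['ft_force'],s['opening'],s['clock'])
for c,C in (("wrist",C),("top",cam("top"))):
 for t,z in dict(pointer=.03,mark=.03,handle=.075).items():
  for r in tip_of(c,t)[:2]: print(c,t,r['conf'],r['xy'],toz(C,r['xy'],z))
```

```text
[0.43254789 0.21063801 0.0591226 ] [12.49969761 -6.59204936 -1.21157825] 0.00907140515292781 16.1833
wrist pointer 0.96 [457.5, 157.6] [0.50872646 0.25732273 0.03      ]
wrist mark 0.78 [449.7, 161.4] [0.5048816  0.25537009 0.03      ]
wrist handle 0.64 [315.9, 287.6] [0.43368126 0.20988505 0.075     ]
wrist handle 0.37 [620.8, 235.5] [0.56127875 0.23272756 0.075     ]
```

View pics/w10z.png

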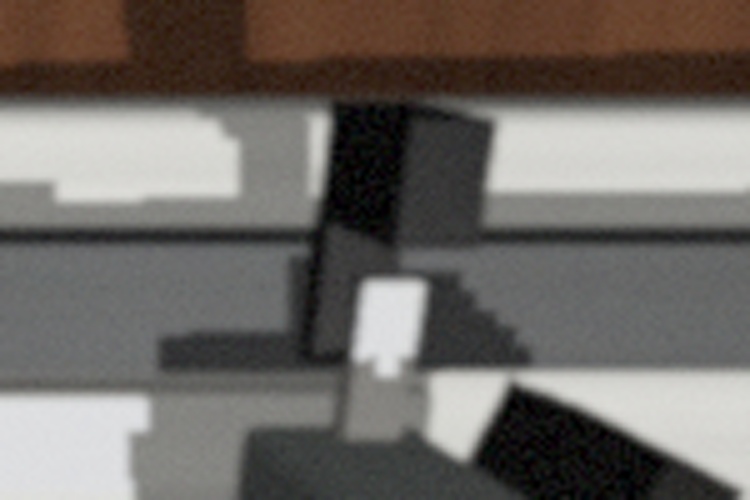

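View pics/t10z.png

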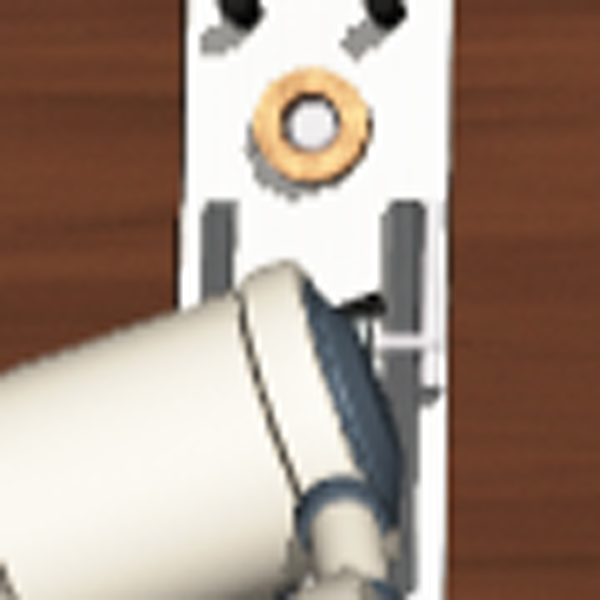

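Request:
step_arm(plan="-1.5 0 0 0 0; -1.5 0 0 0 0; -0.6 0 0 0 0; 0 0 0 0 0; 0 0 0 0 0; 0 0 0 0 0")

```text
clock: 17.08
tool_pos: [0.4291, 0.2107, 0.0591]
ee_rot: [1.0, -0.008, 0.003, -0.001]
ft_force: [12.6, -6.8, -1.5]
opening: 0.0091
```

Run:
```python
from h import *
s=read_state(); C=cam("wrist",s); im=capture("wrist"); cv2.imwrite("pics/w11.png",im)
cv2.imwrite("pics/w11z.png",cv2.resize(im[115:185,410:500],(792,616),interpolation=2)[:600])
t=capture("scene"); cv2.imwrite("pics/s11z.png",cv2.resize(t[130:210,300:400],(750,600),interpolation=2))
print(s['tool_pos'],s['ft_force'],s['opening'],s['clock'])
for t,z in dict(pointer=.03,mark=.03,handle=.075).items():
  for r in tip_of("wrist",t)[:2]: print(t,r['conf'],r['xy'],toz(C,r['xy'],z))
for x in (.501,.505,.509): print(proj(C,(x,.255,.03)))
```

```text
[0.42906568 0.21069497 0.05912173] [12.55164862 -6.76708189 -1.54289855] 0.009136826583424884 17.0833
mark 0.85 [459.1, 160.4] [0.5062758  0.25588034 0.03      ]
handle 0.59 [315.2, 285.5] [0.42990358 0.21101716 0.075     ]
[448.82892419 162.21711141]
[456.45670969 162.09288858]
[464.0844887  161.96866586]
```

View pics/w11z.png

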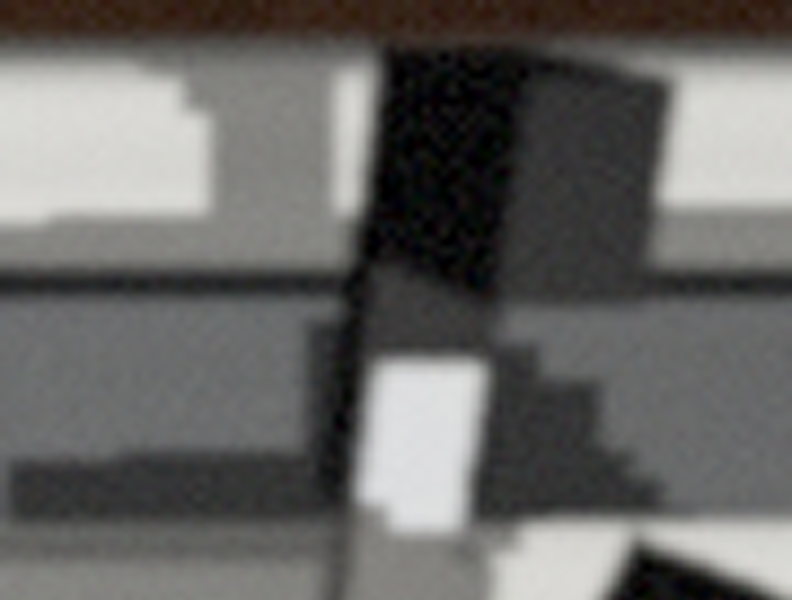

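View pics/s11z.png

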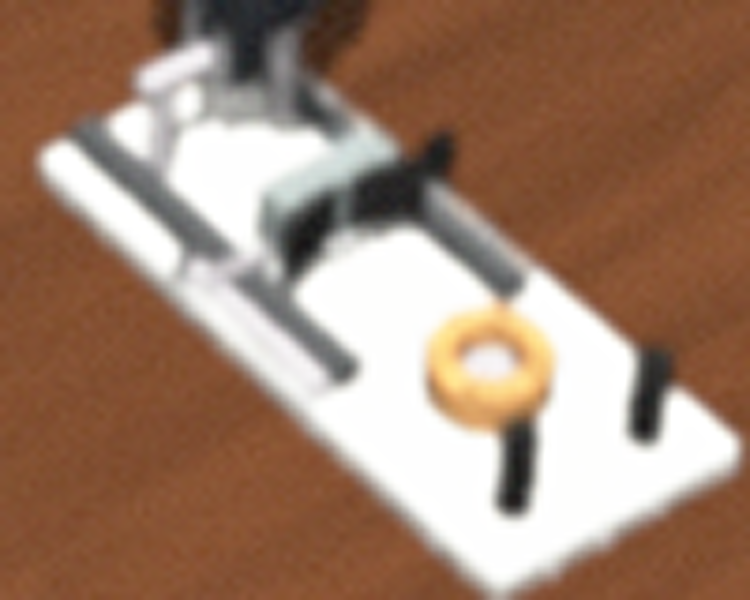

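Request:
step_arm(plan="-0.2 0 0 0 0; 0 0 0 0 0; 0 0 0 0 0; 0 0 0 0 0; 0 0 0 0 0; 0 0 0 0 0; 0 0 0 0 0; 0 0 0 0 0; 0 0 0 0 0; 0 0 0 0 0")

```text
clock: 18.17
tool_pos: [0.4289, 0.2107, 0.0591]
ee_rot: [1.0, -0.008, 0.003, -0.001]
ft_force: [11.9, -6.8, -2.3]
opening: 0.0095
```

Run:
```python
from h import *
s=read_state(); im=capture("wrist"); cv2.imwrite("pics/w12.png",im)
print(s['tool_pos'],s['ft_force'],s['opening'],s['clock'])
```

```text
[0.42889713 0.21070526 0.05910803] [11.94177867 -6.82554304 -2.33340883] 0.009460049111577674 18.1667
```

View pics/w12.png

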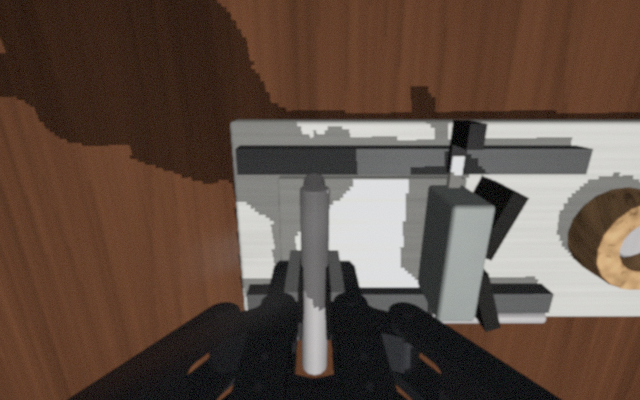

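The pointer at (458,165) sits on the clip at (459,145). The bar is held steady and the ring is in place, so I hand the job in.

```bash
python3 -c "
from rig import *
print(sign_off())"
```

```text
the job is handed in; nothing more can be done
None
```

The clamp is ready and handed in. The 30 mm cork ring is seated over the spigot and released, and the gripper is holding the jaw out with its pointer on the black clip.

- **Ring:** It was lowered to the plate with no contact force before I let go. The later top and scene pictures show it lying flat with the spigot centred in its hole.
- **Jaw:** It was pulled about 48 mm by the handle bar. In the last close-up the pointer was within about 0.3 mm of the clip's middle. I then pulled 0.2 mm more, and the arm and grip stayed steady for about 1 s at about 12 N.
- **Bystanders:** The arm's paths kept clear of the other two rings, the bottles, the beaker and the bowl. I did not check each one again at the end.
- **Disagreements:** In the last close-up the network did not report the pointer, so the final alignment rests on my own reading of the picture, good to about 0.5 mm. Its rough pointer-to-mark distances at rest ranged from 47 to 53 mm between views. The gripper's opening also read about 2–3 mm smaller than the ring and bar really are.

The clock stood at about 18 s of the 51 s allowed.

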